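Fit the cast volume knob to the speaker and hold it pressed

ROBOT

A 6-joint arm with a two-finger parallel gripper is mounted at the origin on the work surface. World frame = base frame: x ahead of the robot, y to its left, z up, the work surface at z = 0. Lengths are in m, angles in degrees, forces in N, time in s.
With the tool pointing down it reaches from about 0.4 to 0.825 m from the base axis. Payload 7 kg.
Tool frame: the origin (TCP) lies at the centre of the arm's flange, where the gripper is bolted on; the fingertips stand 178 mm ahead of it and the grasp point (between the pads) lies 159 mm ahead of it (tip_reach is the distance from the TCP to the fingertips, in m); z points along the fingers, y is the line along which they close (so a half turn about z gives the same grasp; the last joint's range is limited). The gripper opens to 88 mm and grips with 3 to 60 N. Pads are 19 mm wide; open, the fingers measure 130 mm over their backs; the gripper's body (78 mm by 193 mm) begins 47 mm behind the grasp point.
Start: joints at [-48.065, 20.546, 0.682, 0, -70.136, -16.507], TCP at [0.29, -0.61, 0.405] pointing down, gripper open.
Joint ranges: [-176.03, 176.03], [-82.01, 121.73], [-58.28, 71.71], [-173.87, 95.51], [-174.79, -0.11], [-173.66, 173.66]. Speed limits (degrees/s): [136.94, 136.94, 172.46, 180, 180, 180].

INTERFACE

Orientations are given as [roll, pitch, yaw] about the fixed x, y, z axes, in that order (R = Rz(yaw) Ry(pitch) Rx(roll)).
In Python, from plant import * gives the robot as it stands.
- The arm moves only by the shell command python3 -m handwheel 'ROWS'. ROWS is JSON, a list of rows, each a list of 7 numbers: the opening, from -1 (shut) to 1 (fully open), then the shift along the tool's x, y, z as a fraction of full scale, then the turn, a rotation vector about the tool's x, y, z as a fraction of full scale. A call has 1 to 5 rows; each row shifts and turns the commanded pose from where the row before left it, along the tool's axes as they then stand; what a row does not reach is not made up. Full scale, the value 1, is 0.025 m for a shift and 6 degrees for a turn. A row lasts 1/8 s, in which the tool goes at most 62.5 mm and 10.7 degrees, less where a joint would pass 70% of its speed; a pose out of reach is approached as far as the arm can. A call with a number of a shift or a turn outside -1 to 1 is refused whole. A call with a gripper value outside its range is refused whole. The fingers move at their own pace and stop on an object; the grip force is fixed at half the most. Time passes only in rows, so rows that do not move let the fingers close. It gives the time, the measured TCP pose, the force, the opening and the grip force at its end, in the units of the state.
- get_obs(): the state, without advancing time (a new reading comes with each control period).
- snapshot(name): name is "scene" or "top"; returns a dict with "color" (400x640x3 uint8, red, green, blue), "fx", "fy", "cx", "cy" (pixels), "k1" (the pictures are not rectified: a ray, as slopes to the right and down, at radius r is drawn at 1 + k1 r^2 times it, then the intrinsics apply), "R" (3x3) and "t" (3): a world point X has camera coordinates R X + t. Camera axes: x right, y down, z forward; pixel columns grow to the right and rows downward; lengths in m; the calibration is good to about 2 mm. A picture is of the moment at which its call begins. There is no depth.
- close_job(): hands the job in; it is judged then, once.
The state is a dict: "clock": time; "joint_pos": joint angles; "qvel": joint speeds; "tau": joint torques, N m; "tool_pos": TCP position; "orientation": TCP orientation; "force": force on the tool from outside, world axes, zero at the start; "moment": the same for the moment, N m; "opening": finger opening in m; "gripper_force": force on a finger pad.
Only numpy, scipy, OpenCV 4.12 (cv2) and the standard library are available. Lean on these libraries where they do the work, as an engineer would, in place of code of your own. Each camera call takes 0.05 s, during which the arm holds its last target. There are 200 camera calls.

TASK

The silver speaker has lost its volume knob: lift the newly cast black knob out of its open blue mould, turn it so that the flat of its bore (white-stripe side) matches the flat of the D-shaped shaft on top of the speaker, and push it fully home onto the shaft. Then keep pressing, as one does to put the speaker into pairing mode: the program finishes with the gripper still on the knob, holding the sprung shaft pushed down well past half of its 8 mm travel. Leave the vase, coaster, remote and nested boxes where they are.

Things in the scene. Friction and masses are not known exactly. Their poses are not given: they have to be found in the camera images.
- knob_center (a point): Centre of the loose black cast knob, on its axis, 20 mm above its underside and 20 mm below its top. A 16-sided disc 39 mm across, 16 mm high, carries an upright grip bar 36 mm long (x), 12 mm wide (y), 24 mm high; about 50 g. z up, x along the bar. At the start the disc lies loose in the mould's cavity, the bar standing clear above it.
- knob_mark (a point): Point on the -x end of the knob's grip bar, 18 mm from the axis, level with knob_center. A white stripe marks this half of the bar's top and this end. The underside has a blind D-shaped bore 15 mm deep, 14 mm in diameter, with its flat 3 mm from the axis on this striped (-x) side.
- mould_top (a point): Centre of the round cavity, level with the upper face of the open mould: a fixed blue block 100 x 100 x 22 mm on the console, cavity 45 mm in diameter, 12 mm deep, so the knob's underside starts 12 mm below this point. z up.
- shaft_seat (a point): Centre of the upper face of the black collar (30 mm diameter) on the speaker's shaft, on which the knob's underside rests when fully on; 13 mm above the speaker's top plate when not pressed. Moves down with the shaft. z up, -x towards the speaker's front. The knob goes on only with its x axis along this x axis (stripe to the front), within about 10 degrees. The shaft does not turn.
- shaft_tip (a point): Centre of the top of the brass D-shaped shaft, 14 mm above shaft_seat, same axes. The shaft is round, 12 mm in diameter, with a flat 2 mm from the axis on its -x side over its whole length; the top 3.5 mm are tapered as a lead-in. A red line on the speaker's top plate runs from the shaft towards the front, the side of the flat.
- shaft (a joint): How far the spring-loaded shaft is pushed down into the speaker, m: 0 = up (start), 0.008 = stop. It takes about 4 N to start it moving and 12 N at the stop, and it springs back up when the push ends.
- speaker: Silver aluminium speaker, fixed on the console, 130 mm deep (x) x 190 mm wide (y) x 110 mm high; origin at the centre of its underside, the shaft stands in the middle of its top, -x is its front (dark grey grille).
- vase: Bystander: pale green ceramic leaf-shaped vase on a foot 62 x 85 mm, 190 mm high; origin at the centre of its underside.
- coaster: Bystander: round wooden coaster, 96 mm diameter, 9 mm thick; origin at the centre of its underside.
- remote: Bystander: red plastic fan remote 150 (x) x 42 x 18 mm; origin at the centre of its underside.
- box_large: Bystander: yellow plastic open box 150 x 200 x 75 mm, the outermost of three nested boxes; origin at the centre of its underside.
- box_medium: Bystander: green plastic open box 125 x 170 x 85 mm standing inside the yellow one; origin at the centre of its underside.
- box_small: Bystander: orange plastic open box 100 x 140 x 95 mm standing inside the green one; origin at the centre of its underside.
Mind the look-alikes: they are no part of the job. Leave any pink look-alike of the speaker alone.

How it is judged (in metres and radians):
On the way, in this order (a step that is already met when the one before it is completed fails the run):
1. the knob is lifted clear out of the mould (z of knob_center in the frame of mould_top above 0.03 m and contact force between knob and the fingers above 0.3 N), for 0.2 s.
2. the knob is fully home on the shaft with the flats matched (z of knob_center in the frame of shaft_seat between 0.016 and 0.0225 m and horizontal distance between knob_center and shaft_seat below 0.003 m and x of knob_mark in the frame of shaft_seat below -0.014 m and angle between knob_center's own z axis and vertical below 0.12 rad), for 0.2 s.
At the end, for the whole second after the job is handed in: The knob sits fully home on the D-shaft (underside within 2.5 mm of the collar, axis within 3 mm, stripe to the speaker's front, upright within 0.12 rad), and the gripper, still touching the knob with more than 1 N, holds the sprung shaft more than 4 mm down (all of step 2 and value of joint shaft above 0.004 m and contact force between the fingers and knob above 1 N); the arm keeps its last pose, push and grip.
It fails at once if a bystander is shifted by more than 30 mm or the vase is tipped (distance of any of vase, coaster, remote, box_large, box_medium, box_small from where it was at the start of the episode above 0.03 m or angle between vase's own z axis and vertical above 0.35 rad).
It also fails if it takes over 42 s, if anything falls off the work surface, if the arm or the gripper's body presses on something with over 40 N, if the wrist force passes 120 N, or if a joint passes its speed limit or range.

## Working session

There is one attempt and no reset: what is moved stays moved. The work goes in short steps, Python scripts to look and compute and a shell command to move; the robot and the scene stay as the last step left them, time stands still between calls to the robot, and variables do not carry over. Pictures are saved under pics/ and viewed, at most 10 in all, crops included, and the job is handed in when it is done.

```bash
ls; mkdir -p pics; python3 - <<'E'
from plant import *
import cv2
o=get_obs();print({k:o[k] for k in('clock','tool_pos','orientation','force','opening')})
for n in("scene","top"):
    s=snapshot(n);cv2.imwrite(f"pics/{n}0.png",s["color"][:,:,::-1]);print(n,s["fx"],s["cx"],s["cy"],s["k1"],s["R"],s["t"])
E
```

```text
pics
{'clock': 0.0, 'tool_pos': array([ 0.28975692, -0.60943324,  0.40372354]), 'orientation': array([ 1.79905571e+02, -6.59690144e-03, -1.54577935e+02]), 'force': array([-0.49701949, -0.04801328, -0.0457517 ]), 'opening': 0.08763079267330541}
scene 452.8734137494709 316.6968174397232 199.71137428319065 -0.033084323884887905 [[ 0.7599873   0.64993036 -0.00313492]
 [ 0.49774616 -0.58512084 -0.64022055]
 [-0.41793308  0.4849991  -0.76818475]] [-0.37787871 -0.19256023  1.70410755]
top 502.69959820242383 320.4170571557274 193.51313705988983 0.03410568443690611 [[ 0.00647004 -0.99980575  0.01861708]
 [-0.99341624 -0.00855594 -0.11424082]
 [ 0.11437791 -0.01775536 -0.99327863]] [-0.01450403  0.50978514  1.57320302]
```

View pics/scene0.png

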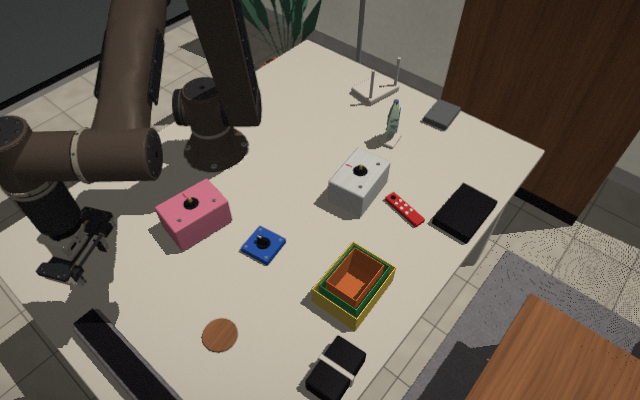

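View pics/top0.png

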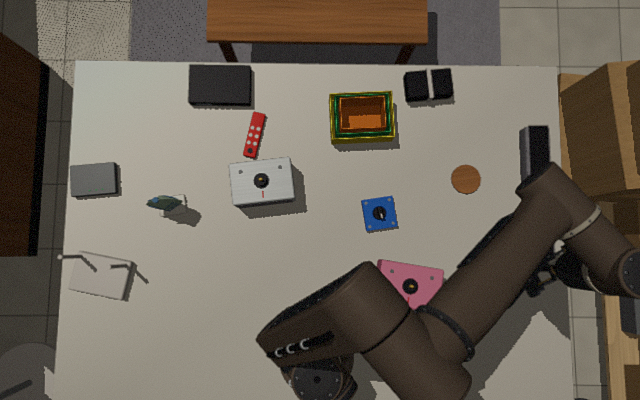

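The mould with the black knob is at scene (263,242) and top (379,213). The silver speaker is at scene (360,180) and top (262,181), and its red line points down in the top view, towards the robot. Possible mix-ups:
- **Speaker:** the pink look-alike at top (410,287).
- **Knob:** the black collars at top (262,181) and (410,287), and the black boxes at (220,85) and (428,85).

I choose the knob in the blue mould and the silver speaker, and check both in a close crop.

```bash
cat > h.py <<'E'
from plant import *
import cv2, numpy as np
def K(s): return np.array([[s["fx"],0,s["cx"]],[0,s["fy"],s["cy"]],[0,0,1.]])
D=lambda s: np.array([s["k1"],0,0,0,0.])
def ray(s,uv):
    p=cv2.undistortPoints(np.array(uv,float).reshape(-1,1,2),K(s),D(s)).reshape(-1,2)
    d=np.c_[p,np.ones(len(p))]@np.array(s["R"]); return -np.array(s["R"]).T@np.array(s["t"]),d
def onplane(s,uv,z):
    c,d=ray(s,uv); return c+d*((z-c[2])/d[:,2])[:,None]
def proj(s,X):
    return cv2.projectPoints(np.array(X,float).reshape(-1,1,3),cv2.Rodrigues(np.array(s["R"]))[0],np.array(s["t"]),K(s),D(s))[0].reshape(-1,2)
def tri(s1,u1,s2,u2):
    A=[];b=[]
    for s,u in((s1,u1),(s2,u2)):
        c,d=ray(s,u);d=d[0]/np.linalg.norm(d[0]);P=np.eye(3)-np.outer(d,d);A.append(P);b.append(P@c)
    return np.linalg.lstsq(np.vstack(A),np.hstack(b),rcond=None)[0]
def crop(s,u,v,h=30,k=7):
    return cv2.resize(s["color"][v-h:v+h,u-h:u+h,::-1],None,fx=k,fy=k,interpolation=cv2.INTER_CUBIC)
E
python3 - <<'E'
from h import *
S=snapshot("scene");T=snapshot("top")
a=np.hstack([crop(T,379,213,22,9),crop(T,262,181,22,9)]);b=np.hstack([crop(S,263,242,22,9),crop(S,360,171,22,9)])
im=cv2.resize(np.vstack([a,b]),(600,600),interpolation=cv2.INTER_AREA);cv2.imwrite("pics/c1.png",im)
print(S["fy"],T["fy"])
def blobs(s,m,lab):
    n,l,st,c=cv2.connectedComponentsWithStats(m.astype(np.uint8))
    for i in range(1,n):
        if st[i,4]>3: print(lab,c[i].round(1),st[i])
for s,n,(u,v),(u2,v2) in((T,"top",(379,213),(262,181)),(S,"scene",(263,242),(360,171))):
    c=s["color"].astype(int);r,g,b=c[...,0],c[...,1],c[...,2]
    w=np.zeros(r.shape,bool);w[v-30:v+30,u-30:u+30]=1
    blue=(b>r+50)&w; blobs(s,blue,n+" blue")
    ct,_=cv2.findContours(blue.astype(np.uint8),0,1);cc=max(ct,key=cv2.contourArea);print("rect",cv2.minAreaRect(cc))
    w2=np.zeros(r.shape,bool);w2[v2-24:v2+24,u2-24:u2+24]=1
    blobs(s,(r>g+60)&(abs(g-b)<40)&w2,n+" red")
    blobs(s,(r>90)&(r>b+35)&(g>b+15)&w2,n+" brass")
    w3=np.zeros(r.shape,bool);w3[v2-14:v2+14,u2-14:u2+14]=1
    blobs(s,(c.max(2)<80)&w3,n+" collar")
    w4=np.zeros(r.shape,bool);w4[v-12:v+12,u-12:u+12]=1
    blobs(s,(c.min(2)>110)&w4,n+" stripe")
    blobs(s,(c.max(2)<70)&w4,n+" dark")
E
```

```text
452.8734137494709 502.69959820242383
top blue [378.9 212.9] [362 196  35  35 795]
rect ((378.9837951660156, 212.89732360839844), (31.296491622924805, 31.088542938232422), 81.02737426757812)
top red [262.5 194. ] [262 191   2   7   8]
top brass [260.  178.5] [259 178   3   2   6]
top collar [261.  180.2] [254 173  15  15 173]
top stripe [381.2 215.5] [381 214   2   4   4]
top dark [379.1 212.8] [373 206  13  15 133]
scene blue [263.7 244.5] [241 226  44  39 779]
rect ((263.33111572265625, 243.73648071289062), (32.78183364868164, 33.36307144165039), 35.53767776489258)
scene red [349.  165.2] [347 164   5   3   5]
scene brass [361.  165.8] [360 164   3   5   9]
scene collar [359.6 170.7] [353 166  14  10 105]
scene stripe [252.1 231.4] [251 230   4   5  14]
scene stripe [272.6 230.6] [270 230   5   3   9]
scene stripe [259.2 236.2] [258 236   3   2   4]
scene dark [262.3 242.6] [255 237  15  12 138]
```

View pics/c1.png

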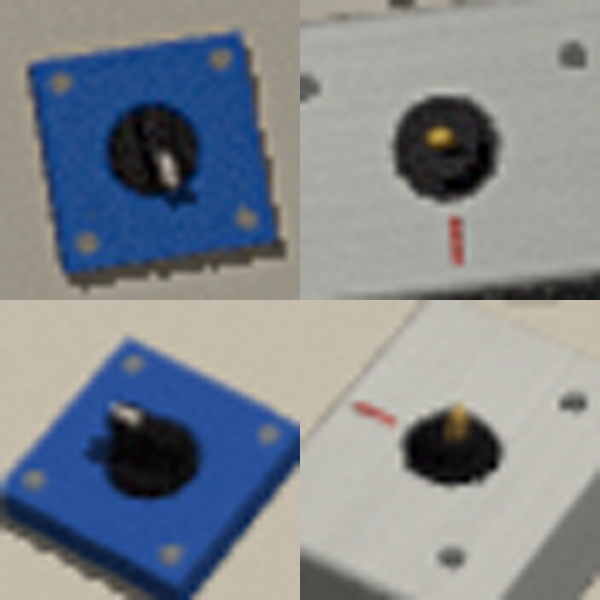

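The crops confirm the choice. The knob's white stripe points to about (382,218) in top and (259,236) in scene. The red line runs from the shaft (260,178 top) down and slightly right to (262.5,197). Now I'll triangulate.

```bash
python3 - <<'E'
from h import *
S=snapshot("scene");T=snapshot("top");k=600/88
ct=lambda x,y,o:[o[0]+x/k-.5,o[1]+y/k-.5]
tm=lambda x,y:ct(x,y,(357,191));tp=lambda x,y:ct(x-300,y,(240,159))
sm=lambda x,y:ct(x,y-300,(241,220));sp=lambda x,y:ct(x-300,y-300,(338,149))
P=[tm(62,83),tm(221,58),tm(247,217),tm(88,242)];Q=[sm(34,479),sm(135,364),sm(268,434),sm(171,553)]
m1=onplane(T,P,.022);m2=onplane(S,Q,.022)
print("mould pins T",m1.mean(0),"S",m2.mean(0)," pins",m1.round(4).tolist(),m2.round(4).tolist())
print("tri mould",tri(T,np.mean(P,0),S,np.mean(Q,0)))
tt,ss=tp(441,135),sp(458,407)
print("tip tri",tri(T,tt,S,ss),"T@.137",onplane(T,tt,.137),"S",onplane(S,ss,.137))
print("red T",onplane(T,[tp(455,217),tp(459,265)],.11).round(4).tolist(),"S",onplane(S,[sp(396,424),sp(353,403)],.11).round(4).tolist())
print("collar T",onplane(T,[tp(446,148)],.123),"S",onplane(S,[sp(451,448)],.12))
print("bar end stripe T",onplane(T,[tm(175,188),tm(160,152),tm(140,112)],.05).round(4).tolist())
print("S",onplane(S,[sm(113,407),sm(140,420)],.05).round(4).tolist())
for s in(T,S):
    for c in ((262,181),(360,171)):pass
# speaker top edges
c=T["color"].astype(int);m=((c.min(2)>140)&(c.max(2)-c.min(2)<22)).astype(np.uint8)
mm=np.zeros_like(m);mm[150:212,220:305]=m[150:212,220:305]
ct,_=cv2.findContours(mm,0,1);cc=max(ct,key=cv2.contourArea);b=cv2.minAreaRect(cc);print(b)
bx=onplane(T,cv2.boxPoints(b),.11);print(bx.round(4).tolist(),bx.mean(0))
E
```

```text
mould pins T [ 0.45140463 -0.19884689  0.022     ] S [ 0.44749347 -0.19895966  0.022     ]  pins [[0.4825, -0.1556, 0.022], [0.4949, -0.2305, 0.022], [0.4203, -0.2419, 0.022], [0.408, -0.1674, 0.022]] [[0.4155, -0.2425, 0.022], [0.4047, -0.1672, 0.022], [0.4792, -0.1557, 0.022], [0.4906, -0.2304, 0.022]]
tri mould [ 0.45022476 -0.19951827  0.0244879 ]
tip tri [0.53989624 0.16944079 0.14227424] T@.137 [[0.54148873 0.17075446 0.137     ]] S [[0.536385   0.17289304 0.137     ]]
red T [[0.5088, 0.1666, 0.11], [0.4874, 0.1644, 0.11]] S [[0.5061, 0.1667, 0.11], [0.4815, 0.1644, 0.11]]
collar T [[0.53775746 0.16988817 0.123     ]] S [[0.54111666 0.16309552 0.12      ]]
bar end stripe T [[0.4317, -0.2044, 0.05], [0.4482, -0.1976, 0.05], [0.4666, -0.1885, 0.05]]
S [[0.4308, -0.2032, 0.05], [0.4451, -0.2004, 0.05]]
((262.0, 180.49998474121094), (83.99998474121094, 60.99999237060547), 0.0)
[[0.4452, 0.2916, 0.11], [0.6311, 0.297, 0.11], [0.6339, 0.0418, 0.11], [0.4471, 0.0399, 0.11]] [0.53935317 0.16757681 0.11      ]
```

```bash
python3 -m handwheel '[[1,-0.98,0.93,0,0,0,0],[1,-0.98,0.93,0,0,0,0],[1,-0.98,0.93,0,0,0,0],[1,-0.98,0.93,0,0,0,0],[1,-0.98,0.93,0,0,0,0]]'
python3 -m handwheel '[[1,-0.98,0.93,0,0,0,0],[1,-0.98,0.93,0,0,0,0],[1,-0.98,0.93,0,0,0,0],[1,-0.98,0.93,0,0,0,0],[1,-0.98,0.93,0,0,0,0]]'
python3 -m handwheel '[[1,-0.98,0.93,0,0,0,0],[1,-0.98,0.93,0,0,0,0],[1,-0.98,0.93,0,0,0,0],[1,0,0,0,0,0,0.2]]'
python3 - <<'E'
from h import *
S=snapshot("scene");T=snapshot("top");o=get_obs();print(o["tool_pos"],o["orientation"],o["joint_pos"],o["clock"])
h=60
u,v=proj(T,[.45,-.199,.03])[0].astype(int);u2,v2=proj(S,[.45,-.199,.03])[0].astype(int)
cv2.imwrite("pics/c2.png",np.hstack([crop(T,u,v,40,5),crop(S,u2,v2,40,5)]));print(u,v,u2,v2)
E
```

```text
clock: 0.92
tool_pos: [0.3508, -0.451, 0.4047]
orientation: [-180.0, 0.0, -154.6]
force: [0.6, -0.6, -0.2]
opening: 0.0876
gripper_force: 0.0
clock: 1.55
tool_pos: [0.4114, -0.2934, 0.4048]
orientation: [-180.0, 0.0, -154.6]
force: [0.5, -0.4, 0.1]
opening: 0.0877
gripper_force: 0.0
clock: 2.05
tool_pos: [0.4482, -0.1983, 0.4049]
orientation: [-180.0, 0.0, -155.7]
force: [0.0, -0.3, 0.5]
opening: 0.0877
gripper_force: 0.0
[ 0.447687   -0.19966341  0.40474175] [-1.79996031e+02  4.79031601e-03 -1.55743947e+02] [-1.00182760e+00  2.90301639e+00 -2.19640399e+01  1.70329111e-03
 -6.51269179e+01 -6.47428363e+01] 2.15
379 212 263 241
```

View pics/c2.png

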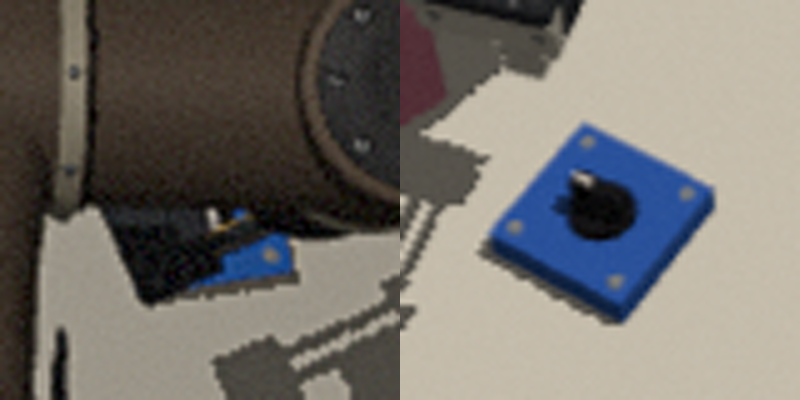

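The scene view shows the knob still in the mould at (262,241), with the stripe to its upper left. The arm hides it in the top view. The yaw agrees, so I'll descend.

```bash
python3 -m handwheel '[[1,-0.07,0,1,0,0,0],[1,0,0,1,0,0,0],[1,0,0,1,0,0,0],[1,0,0,1,0,0,0],[1,0,0,1,0,0,0]]'
python3 -m handwheel '[[1,0,0,0.9,0,0,0],[1,0,0,0.8,0,0,0],[1,0,0,0.5,0,0,0],[1,0,0,0.3,0,0,0],[1,0,0,0.2,0,0,0]]'
python3 -m handwheel '[[1,0,0,0.1,0,0,0],[1,0,0,0,0,0,0]]'
python3 - <<'E'
from h import *
S=snapshot("scene");T=snapshot("top")
u,v=proj(T,[.45,-.199,.03])[0].astype(int);u2,v2=proj(S,[.45,-.199,.03])[0].astype(int)
cv2.imwrite("pics/c3.png",np.hstack([crop(T,u,v,30,7)[:400,:400],crop(S,u2,v2,25,8)]))
E
```

```text
clock: 2.78
tool_pos: [0.4489, -0.2, 0.279]
orientation: [-180.0, 0.0, -155.8]
force: [0.6, 0.7, -0.4]
opening: 0.0874
gripper_force: 0.0
clock: 3.4
tool_pos: [0.4494, -0.1994, 0.2121]
orientation: [-180.0, 0.0, -155.8]
force: [0.2, 0.5, 1.2]
opening: 0.0878
gripper_force: 0.0
clock: 3.65
tool_pos: [0.4493, -0.1992, 0.2098]
orientation: [-180.0, 0.0, -155.8]
force: [0.2, 0.5, -0.7]
opening: 0.0879
gripper_force: 0.0
```

View pics/c3.png

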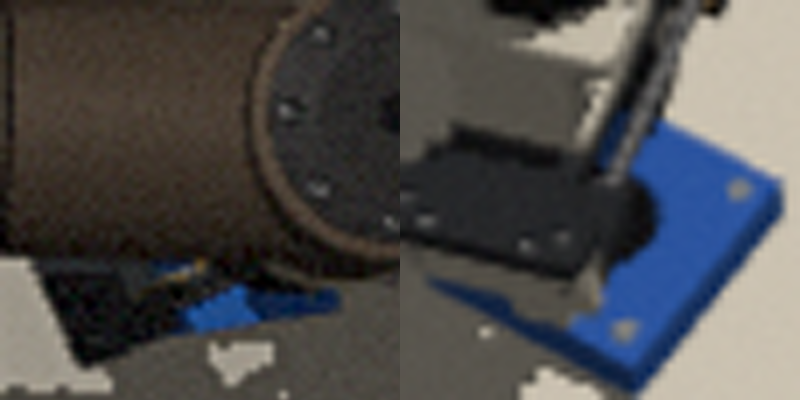

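The scene view shows the two fingers straddling the bar, one to the left and one behind, with the disc edge visible between them. I'll lower slightly, close and lift.

```bash
python3 -m handwheel '[[1,0,0,0.08,0,0,0],[-1,0,0,0,0,0,0],[-1,0,0,0,0,0,0],[-1,0,0,0,0,0,0],[-1,0,0,0,0,0,0]]'
python3 -m handwheel '[[-1,0,0,0,0,0,0],[-1,0,0,0,0,0,0],[-1,0,0,0,0,0,0],[-1,0,0,0,0,0,0],[-1,0,0,0,0,0,0]]'
```

```text
clock: 4.38
tool_pos: [0.4493, -0.1992, 0.2077]
orientation: [-180.0, 0.0, -155.8]
force: [-0.5, -0.1, 0.5]
opening: 0.0534
gripper_force: 0.0
clock: 5.0
tool_pos: [0.4492, -0.1991, 0.2076]
orientation: [180.0, -0.0, -155.8]
force: [0.4, -0.4, -0.3]
opening: 0.0116
gripper_force: 30.0
```

```bash
python3 -m handwheel '[[-1,0,0,-0.4,0,0,0],[-1,0,0,-0.8,0,0,0],[-1,0,0,-0.9,0,0,0],[-1,0,0,-0.9,0,0,0],[-1,0,0,-0.9,0,0,0]]'
python3 -m handwheel '[[-1,0,0,-0.9,0,0,0],[-1,0,0,-0.9,0,0,0],[-1,0,0,-0.6,0,0,0],[-1,0,0,-0.2,0,0,0],[-1,0,0,0,0,0,0]]'
python3 -m handwheel '[[-1,-0.39,0.5,0,0,0,0],[-1,-0.78,1,0,0,0,0],[-1,-0.78,1,0,0,0,0],[-1,-0.78,1,0,0,0,0],[-1,-0.78,1,0,0,0,0]]'
python3 -m handwheel '[[-1,-0.78,1,0,0,0,0],[-1,-0.78,1,0,0,0,0],[-1,-0.78,1,0,0,0,0],[-1,-0.78,1,0,0,0,0],[-1,-0.78,1,0,0,0,0]]'
python3 -m handwheel '[[-1,-0.78,1,0,0,0,0],[-1,-0.78,1,0,0,0,0],[-1,-0.39,0.5,0,0,0,0],[-1,0,0,0,0,0,0.7],[-1,0,0,0,0,0,0.8]]'
python3 -m handwheel '[[-1,0,0,0,0,0,0.8],[-1,0,0,0,0,0,0.75],[-1,0,0,0,0,0,0]]'
```

```text
clock: 5.62
tool_pos: [0.4491, -0.1992, 0.3066]
orientation: [-180.0, 0.0, -155.8]
force: [0.7, 0.4, -0.5]
opening: 0.0119
gripper_force: 30.0
clock: 6.25
tool_pos: [0.4491, -0.1991, 0.37]
orientation: [180.0, -0.0, -155.8]
force: [0.8, -0.0, -0.5]
opening: 0.0118
gripper_force: 30.0
clock: 6.88
tool_pos: [0.4831, -0.0588, 0.3694]
orientation: [180.0, -0.1, -155.8]
force: [0.5, 0.1, -0.8]
opening: 0.0122
gripper_force: 30.0
clock: 7.5
tool_pos: [0.5206, 0.0952, 0.3693]
orientation: [-180.0, -0.1, -155.8]
force: [0.1, -0.6, -0.1]
opening: 0.0118
gripper_force: 30.0
clock: 8.12
tool_pos: [0.5392, 0.1709, 0.3694]
orientation: [-180.0, -0.1, -164.9]
force: [-0.2, 0.3, 0.7]
opening: 0.0118
gripper_force: 30.0
clock: 8.5
tool_pos: [0.5393, 0.1705, 0.3697]
orientation: [-180.0, -0.1, -174.0]
force: [0.2, 0.0, -0.6]
opening: 0.0118
gripper_force: 30.0
```

```bash
python3 - <<'E'
from h import *
S=snapshot("scene");T=snapshot("top")
X=[.539,.17,.155]
a=proj(T,X)[0].astype(int);b=proj(S,X)[0].astype(int);print(a,b)
cv2.imwrite("pics/c4.png",np.hstack([crop(T,*a,25,8),crop(S,*b,25,8)]))
E
```

```text
[259 178] [361 161]
```

View pics/c4.png

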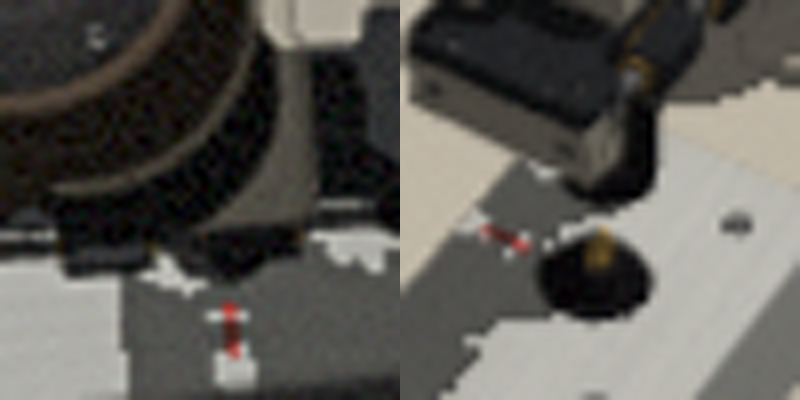

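The scene view shows the knob's disc above and slightly behind-right of the shaft, its lower edge near (361,161), with the brass tip at (361,165) and the collar centre at about (360,170). The top view is hidden by the arm. I'll measure the horizontal offset between knob and shaft in the scene camera.

```bash
python3 - <<'E'
from h import *
S=snapshot("scene");o=get_obs();print(o["tool_pos"],o["orientation"])
g=S["color"].max(2).astype(int)
for r in list(range(152,177)): print(r,g[r,350:373])
x,y,z=o["tool_pos"]
a=np.radians(6)+np.pi/16*(2*np.arange(16)+0)
for zz in(z-.1976,z-.1816):
    p=proj(S,np.c_[x+.0195*np.cos(a),y+.0195*np.sin(a),np.full(16,zz)]);print("disc",zz.round(4),p.min(0).round(2),p.max(0).round(2),proj(S,[x,y,zz]).round(2))
for zz in(.110,.123):
    a=np.linspace(0,6.28,60);p=proj(S,np.c_[.539+.015*np.cos(a),.170+.015*np.sin(a),np.full(60,zz)]);print("collar",zz,p.min(0).round(2),p.max(0).round(2))
print("tip",proj(S,[.539,.170,.137]), "px per m x,y,z:",(proj(S,[[.549,.17,.137],[.539,.18,.137],[.539,.17,.147]])-proj(S,[.539,.17,.137]))*100)
E
```

```text
[0.53941378 0.17045108 0.36992868] [-1.79988884e+02 -2.47921899e-02 -1.73987433e+02]
152 [ 74  76  74  75  74  73  69  55  40  78  95  99  75  68  27   7   0  12
 130 175 184 190 189]
153 [ 76  75  75  74  74  67  66  72  71  88 100  96  91  75  33  11  14  15
 105 175 183 184 183]
154 [ 81  76  76  75  74  65  46  52  71  84  96  92 102  69  23   8  11  10
 127 177 184 184 183]
155 [129 100  80  76  74  74  60  52  72  76  99  87 104  63  15   7  13  12
 133 178 186 184 182]
156 [105  88 159 133  84  75  72  70  74  77  98  90  77  37  12  11  19  15
 132 181 187 186 184]
157 [ 85  84 113 168 171 122  72  72  74  75  87  70  37  17  19   5  17  19
 165 186 187 186 186]
158 [ 82  82  82 114 119  86  44  40  61  75  61  33  14  16  15  14  12  45
 174 187 185 183 185]
159 [ 84  85  82  81  83  77  47  14  26  37  27  14  17   3  11   1  14  84
 176 188 188 189 187]
160 [ 84  82  83  82  80  80  77  47  21  11  13   8  10   8   5  13  79 163
 185 189 187 187 187]
161 [ 82  81  81  84  83  83  82  76  74  61  31  22  45  45  82 157 171 185
 188 186 189 185 188]
162 [ 82  81  80  81  81 
[... 1116 characters left out ...]
  14  22  19  17  32 164
 184 184 186 187 187]
174 [ 79  79  80  81  59  34  22  16  20  19  20  20  22  21  25  87 158 183
 185 183 184 187 189]
175 [ 82  81  80  81  80 154 134  72  30  22  20  26  19  85  88 162 183 185
 184 186 187 188 188]
176 [168 168 168 169 169 180 178 171 166 135 127 163 167 170 171 182 184 184
 184 185 187 188 188]
disc 0.1723 [355.66 152.97] [367.9  161.56] [[361.77 157.23]]
disc 0.1883 [355.98 149.33] [368.33 157.93] [[362.14 153.59]]
collar 0.11 [355.59 167.53] [364.8  174.21]
collar 0.123 [355.84 164.76] [365.11 171.45]
tip [[360.78237808 165.06301746]] px per m x,y,z: [[ 249.53216246  145.27490335]
 [ 186.52349312 -169.62082002]
 [  22.27638808 -218.35354501]]
```

The knob sits on the tool axis within about 0.3 px of the prediction, in column and row. The shaft's bezel and tip agree with (0.539, 0.170) and show the same small camera bias. Relative error is under 1 mm, so I'll descend to just above the tip, then feel downwards.

```bash
python3 -m handwheel '[[-1,0.02,-0.02,0.5,0,0,0],[-1,0,0,0.5,0,0,0],[-1,0,0,0.2,0,0,0],[-1,0,0,0.1,0,0,0],[-1,0,0,0,0,0,0]]'
python3 -m handwheel '[[-1,0,0,0.1,0,0,0],[-1,0,0,0.1,0,0,0],[-1,0,0,0,0,0,0]]'
python3 -m handwheel '[[-1,0,0,0.1,0,0,0],[-1,0,0,0.1,0,0,0],[-1,0,0,0,0,0,0]]'
```

```text
clock: 9.28
tool_pos: [0.5392, 0.1699, 0.3376]
orientation: [-180.0, -0.0, -174.1]
force: [-0.3, 0.3, -1.7]
opening: 0.0117
gripper_force: 30.0
clock: 9.65
tool_pos: [0.539, 0.1698, 0.3325]
orientation: [-180.0, -0.0, -174.1]
force: [0.8, 1.2, -0.3]
opening: 0.012
gripper_force: 30.0
clock: 10.02
tool_pos: [0.539, 0.1698, 0.3274]
orientation: [-180.0, -0.0, -174.1]
force: [-0.4, 0.7, -1.0]
opening: 0.0118
gripper_force: 30.0
```

```bash
python3 -m handwheel '[[-1,0,0,0.1,0,0,0],[-1,0,0,0.1,0,0,0],[-1,0,0,0.05,0,0,0],[-1,0,0,0,0,0,0],[-1,0,0,0,0,0,0]]'
python3 -m handwheel '[[-1,0,0,0.06,0,0,0],[-1,0,0,0.06,0,0,0],[-1,0,0,0,0,0,0],[-1,0,0,0,0,0,0]]'
```

```text
clock: 10.65
tool_pos: [0.5391, 0.1699, 0.3214]
orientation: [-180.0, -0.0, -174.1]
force: [-0.3, 1.0, -0.4]
opening: 0.012
gripper_force: 30.0
clock: 11.15
tool_pos: [0.5392, 0.1699, 0.3188]
orientation: [180.0, 0.0, -174.1]
force: [-2.2, -1.2, 5.8]
opening: 0.0117
gripper_force: 30.0
```

The collar made contact at TCP z of about 0.3206, and the 5.8 N reading fits 1.8 mm of spring travel. I'll press on.

```bash
python3 -m handwheel '[[-1,0,0,0.07,0,0,0],[-1,0,0,0.07,0,0,0],[-1,0,0,0.06,0,0,0],[-1,0,0,0,0,0,0],[-1,0,0,0,0,0,0]]'
python3 -m handwheel '[[-1,0,0,0,0,0,0],[-1,0,0,0,0,0,0],[-1,0,0,0,0,0,0]]'
python3 - <<'E'
from h import *
S=snapshot("scene");o=get_obs();print(o["tool_pos"],o["force"],o["clock"])
b=proj(S,[.539,.17,.125])[0].astype(int)
cv2.imwrite("pics/c5.png",crop(S,*b,30,10))
E
```

```text
clock: 11.78
tool_pos: [0.5392, 0.1699, 0.3143]
orientation: [180.0, 0.0, -174.1]
force: [-3.9, -0.9, 9.7]
opening: 0.0115
gripper_force: 30.0
clock: 12.15
tool_pos: [0.5392, 0.1699, 0.3143]
orientation: [180.0, 0.0, -174.1]
force: [-2.5, 0.0, 9.7]
opening: 0.0122
gripper_force: 30.0
[0.53916025 0.16993173 0.31425921] [-3.41667293  0.14168637  8.68520914] 12.2
```

View pics/c5.png

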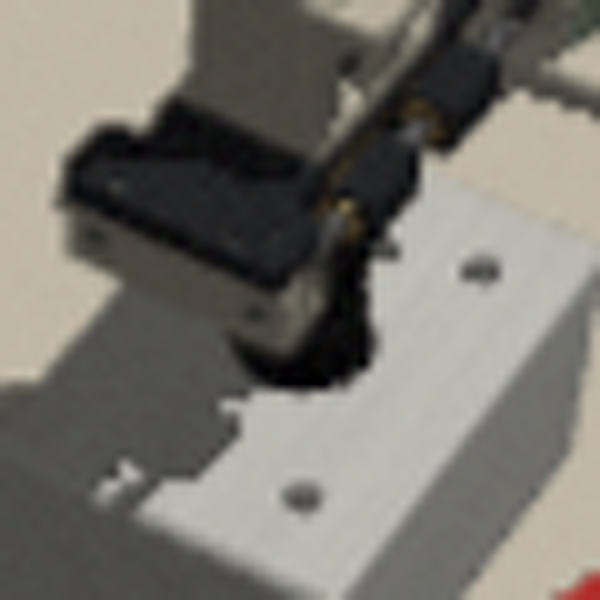

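The knob is fully seated, with its disc down on the bezel at about (360,171). The force is about 9.7 N, which corresponds to about 6 mm of travel. I'll hand it in.

```bash
python3 -c "
from plant import *
print(close_job())"
```

```text
the job is handed in; nothing more can be done
None
```

I lifted the knob out of its mould, pushed it fully home on the silver speaker's shaft with the stripe to the front, and handed the job in at 12.2 s. The gripper was still pressing with about 9.7 N, which puts the shaft an estimated 6 mm down; the hand-in returned no verdict.

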